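# Sell the old tape roll from the back of the lane and restock behind

## Task

A customer is buying the older roll of paper tape, which lies in the rear bay of the wooden display lane: first stand both the bottle and the jar that are in front of it on the plain green pad, then lay that old roll in the middle of the round cork mat. Next lay the newly delivered roll, which lies by itself on the table, in the middle of the emptied rear bay, and only then stand the bottle and the jar back in the lane, each in the middle of the bay it came from. Keep the bottle and the jar upright all the time and leave the stapler and the ink pad where they are.

Things in the scene. Friction and masses are not known exactly. Their poses are not given: they have to be found in the camera images.
- lane: Fixed shallow wooden tray, 196 (its x) x 124 mm (its y), floor 6 mm above the table, 6 mm wide rail round it with its top at 11 mm. Origin: centre of its underside; x points from the front end (brass strip, nearer the robot) to the rear. Dark lines part three bays, centres at x = -60 (front), 0 (middle), +60 mm (rear), y = 0. Front and middle hold bottle and jar, either way round.
- side_pad: Fixed plain sage-green pad, the side area: 180 mm (its x) by 130 mm (its y), 8 mm high, flat top. Origin: centre of its underside, on the table. If the lane is at the left, the pad is at the right, and the reverse; bottle and jar fit on it side by side.
- cork_mat: Fixed round cork mat with a dark rim, 100 mm in diameter, 6 mm high, flat top, where the sold roll is handed over. Origin: centre of its underside.
- bottle: Loose white round bottle with a black cap, 42 mm in diameter, 106 mm high to the top of the cap, 0.14 kg; straight body (the part to grip) up to 84 mm, then a shoulder up to 92 mm and a cap 29 mm in diameter. Origin: centre of its underside, z up its axis. Starts upright in the centre of the front or middle bay.
- jar: Loose amber round jar with a wide metal lid, 56 mm in diameter, 86 mm high, 0.2 kg; straight body (the part to grip) up to 66 mm, then a short shoulder and a lid 55 mm in diameter from 70 to 86 mm. Origin: centre of its underside, z up its axis. Starts upright in the centre of the front or middle bay.
- old_roll: Loose roll of paper tape lying flat, 48 mm in outer diameter, 15 mm high, the older stock: the one in the rear bay of the lane, looking the same as the new roll. Origin: centre of its underside, z along its axis.
- new_roll: Loose roll of paper tape lying flat on the bare table outside the lane, 48 mm in outer diameter, 15 mm high, the new delivery. Origin: centre of its underside, z along its axis.
- stapler: Loose green stapler, 36 x 135 x 49 mm, a bystander at the right, long side (its y) pointing roughly along the world x axis. Origin: centre of its underside.
- ink_pad: Loose flat green tin ink pad, 65 x 96 x 14 mm, a bystander at the far left. Origin: centre of its underside.
Things that resemble listed ones, but are neither listed nor needed, are in the scene too. What is shaped like the new_roll but orange is not meant.

How it is judged:
By the outcome, as a careful person would: the job done as asked, in the order asked, and still so for the second after the job is handed in, with the robot touching nothing.
It also fails if it takes over 144 s, if anything falls off the work surface, if the arm or the gripper's body presses on something with over 40 N, if the wrist force passes 120 N, or if a joint passes its speed limit or range.

## Robot

A 6-joint arm with a two-finger parallel gripper is mounted at the origin on a cart in front of the work surface, level with it; the furniture and walls round the work are solid. World frame = base frame: x ahead of the robot, y to its left, z up, the work surface at z = 0. Lengths are in mm, angles in rad, forces in N, time in s.
With the tool pointing down it reaches from about 350 to 875 mm from the base axis. Payload 4.2 kg.
Tool frame: the origin (TCP) lies between the finger pads; the fingertips stand 25 mm ahead of it and the grasp point (between the pads) lies 6 mm ahead of it; z points along the fingers, y is the line along which they close (so a half turn about z gives the same grasp; the last joint's range is limited). The gripper opens to 85 mm and grips with 20 to 120 N. Pads are 22 mm wide; open, the fingers measure 114 mm over their backs; the gripper's body (76 mm by 85 mm) begins 54 mm behind the grasp point. The pads swing forward as they close: fully open they stand 13 mm farther back than shut.
Start: joints at [-1.06, 0.385, 0.008, 0, -1.194, -0.259], TCP at [155.734, -605.265, 227.212] pointing down, gripper open.
Joint ranges: [-3.14, 3.14], [-1.21, 2.06], [-1.07, 1.41], [-3.16, 2.05], [-2.99, -0.16], [-3.1, 3.1]. Speed limits (rad/s): [2.79, 2.79, 3.14, 3.14, 3.14, 3.14].

## Interface

Orientations are given as a unit quaternion [x, y, z, w].
In Python, from bench import arm gives the robot as it stands.
- The arm moves only by the shell command python3 -m pendant 'ROWS'. ROWS is JSON, a list of rows, each a list of 7 numbers: the shift along the tool's x, y, z in m, then the turn, a rotation vector about the tool's x, y, z in degrees, then the finger opening in m, from 0 to 0.0854. In form: [[x, y, z, wx, wy, wz, fingers], ...]. A call has 1 to 12 rows; each row shifts and turns the commanded pose from where the row before left it, along the tool's axes as they then stand; what a row does not reach is not made up. A row lasts 1/10 s, in which the tool goes at most 50 mm and 8.59 degrees, less where a joint would pass 70% of its speed; a pose out of reach is approached as far as the arm can. A call is refused whole if a number of a shift passes 0.05 or a number of a turn 8.59, either way. A call with a gripper value outside its range is refused whole. The fingers move at their own pace and stop on an object; the grip force is fixed at half the most. Time passes only in rows, so rows that do not move let the fingers close. It gives the time, the measured TCP pose, the force, the opening and the grip force at its end, in the units of the state.
- arm.read_state(): the state, without advancing time (a new reading comes with each control period).
- arm.get_image(name): name is "scene" or "top"; returns a dict with "image" (480x640x3 uint8, red, green, blue), "fx", "fy", "cx", "cy" (pixels), "k1" (the pictures are not rectified: a ray, as slopes to the right and down, at radius r is drawn at 1 + k1 r^2 times it, then the intrinsics apply), "xyz" and "rotation" of the camera in the world. Camera axes: x right, y down, z forward; pixel columns grow to the right and rows downward; lengths in mm; the calibration is good to about 2 mm. A picture is of the moment at which its call begins. There is no depth.
- arm.job_done(): hands the job in; it is judged then, once.
The state is a dict: "clock": time; "joints": joint angles; "joint_vel": joint speeds; "joint_efforts": joint torques, N m; "position": TCP position; "ee_rot": TCP orientation; "contact_force": force on the tool from outside, world axes, zero at the start; "wrist_torque": the same for the moment, N m; "gripper_width": finger opening in mm; "grasp_force": force on a finger pad.
Only numpy, scipy, OpenCV 4.12 (cv2) and the standard library are available. Lean on these libraries where they do the work, as an engineer would, in place of code of your own. Each camera call takes 0.05 s, during which the arm holds its last target. There are 200 camera calls.

## Working session

There is one attempt and no reset: what is moved stays moved. The work goes in short steps, Python scripts to look and compute and a shell command to move; the robot and the scene stay as the last step left them, time stands still between calls to the robot, and variables do not carry over. Pictures are saved under pics/ and viewed, at most 14 in all, crops included, and the job is handed in when it is done.

```bash
mkdir -p pics; ls; python3 - <<'E'
from bench import arm
import cv2
s=arm.read_state();print(s)
for n in("scene","top"):
    d=arm.get_image(n);cv2.imwrite(f"pics/{n}0.png",d["image"][...,::-1]);print({k:v for k,v in d.items() if k!="image"})
E
```

```text
pics
{'clock': 0.0, 'joints': array([-1.06039065e+00,  3.85586174e-01,  6.64507352e-03, -5.37040946e-04,
       -1.19402345e+00, -2.58622879e-01]), 'joint_vel': array([ 0.00040184, -0.00150806,  0.00056108, -0.000936  , -0.00112786,
       -0.0013066 ]), 'joint_efforts': array([ 8.19800880e-04, -3.92290735e+01,  1.88396895e+01,  4.18615624e+00,
       -4.72206651e-03,  3.41757918e-06]), 'position': array([ 155.60065256, -604.70655058,  226.1056177 ]), 'ee_rot': array([-1.25460770e-01,  9.92097958e-01,  1.09856887e-03, -1.75305322e-04]), 'contact_force': array([-0.55325806, -0.50429102, -0.2264854 ]), 'wrist_torque': array([-0.00352543,  0.01892532, -0.01337848]), 'grasp_force': 0.0, 'gripper_width': 85.08496947273522}
{'fx': 616.0703098930011, 'fy': 616.0703098930011, 'cx': 316.75793891391015, 'cy': 249.07559635430576, 'k1': -0.14891262436346112, 'xyz': array([ -377.3726286 , -1146.33602567,   668.25136896]), 'rotation': array([ 0.78014904, -0.2849169 ,  0.18203217, -0.52635931])}
{'fx': 516.29614616955, 'fy': 516.29614616955, 'cx': 329.24935862313635, 'cy': 240.1936111763932, 'k1': 0.048874866296526924, 'xyz': array([ 391.59175064,   12.97367551, 1165.3354254 ]), 'rotation': array([-0.69502435,  0.71481014, -0.05480908,  0.05462215])}
```

View pics/top0.png

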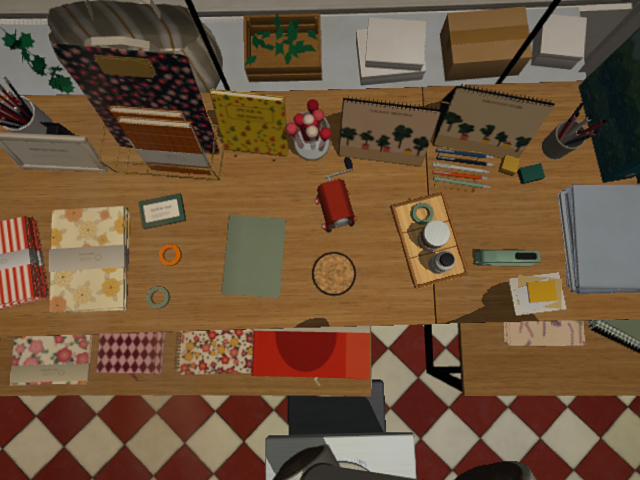

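View pics/scene0.png

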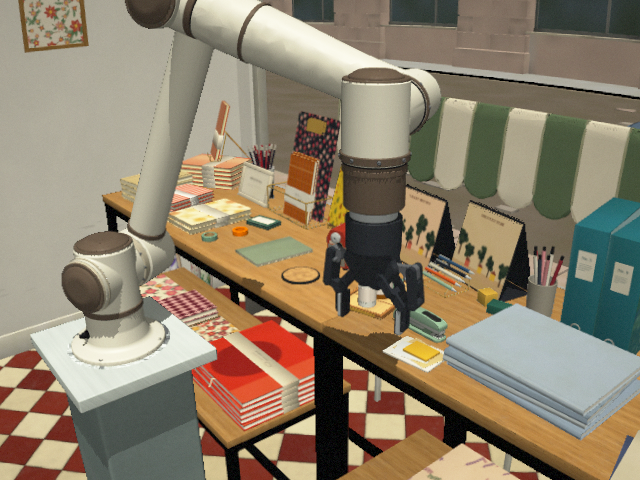

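The top view shows:
- the lane at (428,240), with the old roll at (422,213), the jar at (435,233) and the bottle at (443,262)
- the pad at (253,256) and the cork mat at (334,273)
- rolls at (158,297), greenish, and (170,254), orange
- the stapler at (506,257) and the ink pad at (162,211)

Next I'll check the calibration by projecting known points.

```bash
cat > h.py <<'E'
import numpy as np,cv2
from scipy.spatial.transform import Rotation as R
def cam(d):
    K=np.array([[d["fx"],0,d["cx"]],[0,d["fy"],d["cy"]],[0,0,1.]]);return K,np.array([d["k1"],0,0,0,0.]),R.from_quat(d["rotation"]).as_matrix(),np.array(d["xyz"])
def proj(d,P):
    K,D,M,t=cam(d);r,_=cv2.Rodrigues(M.T);return cv2.projectPoints(np.array(P,float).reshape(-1,1,3),r,-M.T@t,K,D)[0].reshape(-1,2)
def ray(d,uv,z):
    K,D,M,t=cam(d);n=cv2.undistortPoints(np.array(uv,float).reshape(-1,1,2),K,D).reshape(-1,2)
    v=np.c_[n,np.ones(len(n))]@M.T;return t+v*((z-t[2])/v[:,2])[:,None]
E
python3 - <<'E'
from h import *
from bench import arm
for n in("top","scene"):
    d=arm.get_image(n);print(n,proj(d,[[0,0,0],[155.6,-604.7,226],[155.6,-604.7,201],[500,0,0],[500,-300,0]]).round(1).tolist())
    if n=="top":
        print(ray(d,[[428,240],[422,213],[253,256],[334,273],[158,297],[170,254],[300,320]],0).round(0).tolist())
        o=d["image"][180:310,120:200];p=d["image"][180:310,385:545]
        cv2.imwrite("pics/c.png",cv2.resize(np.hstack([o,p]),None,fx=3.3,fy=3.3,interpolation=cv2.INTER_CUBIC)[...,::-1])
E
```

```text
top [[341.8, 511.7], [702.6, 455.4], [692.0, 451.5], [334.6, 272.2], [467.6, 268.6]]
[[568.0, -215.0, 0.0], [631.0, -205.0, 0.0], [542.0, 184.0, 0.0], [498.0, 1.0, 0.0], [456.0, 396.0, 0.0], [552.0, 372.0, 0.0], [396.0, 80.0, 0.0]]
scene [[117.6, 341.1], [368.8, 334.4], [368.4, 349.6], [300.5, 276.7], [383.3, 318.9]]
```

View pics/c.png

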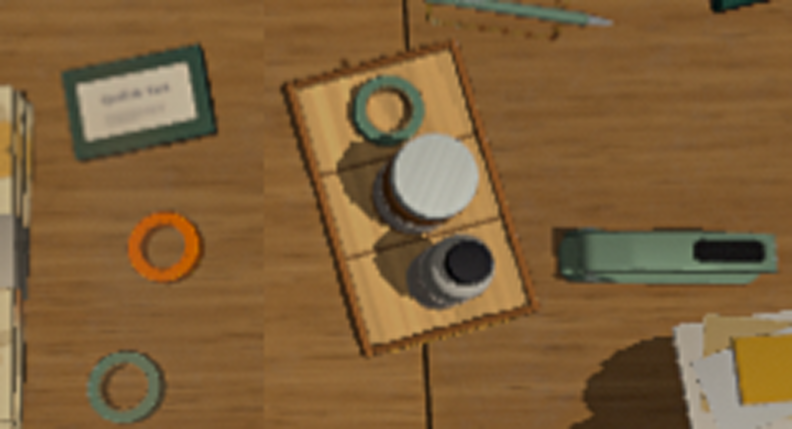

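Ring-shaped candidates: the green ring on the table at (158,297), the orange ring at (170,254), which is a decoy, and the green ring in the lane's rear bay at (422,213). By the description, new_roll is (158,297) and old_roll is (422,213), and the crop confirms it. The jar is in the middle bay and the bottle in the front bay. Next come precise measurements by masks.

```bash
cat > m.py <<'E'
from h import *
from bench import arm
d=arm.get_image("top");im=d["image"];hsv=cv2.cvtColor(im,cv2.COLOR_RGB2HSV)
def blob(u0,u1,v0,v1,lo,hi,op=0):
    m=np.zeros(hsv.shape[:2],np.uint8);m[v0:v1,u0:u1]=cv2.inRange(hsv,np.array(lo),np.array(hi))[v0:v1,u0:u1]
    if op:m=cv2.morphologyEx(m,cv2.MORPH_CLOSE,np.ones((op,op)))
    c=cv2.findContours(m,cv2.RETR_EXTERNAL,cv2.CHAIN_APPROX_NONE)[0];return max(c,key=cv2.contourArea).reshape(-1,2)
def rect(name,c,z):
    P=ray(d,c,z)[:,:2].astype(np.float32);(x,y),s,a=cv2.minAreaRect(P);print(name,round(x,1),round(y,1),np.round(s,1),"long-axis angle",round(a if s[0]>s[1] else a-90,1))
def circ(name,c,z):
    P=ray(d,c,z)[:,:2].astype(np.float32);(x,y),r=cv2.minEnclosingCircle(P);e=cv2.fitEllipse(P);print(name,"enc",round(x,1),round(y,1),"d",round(2*r,1),"ell",np.round(e[0],1),np.round(e[1],1))
E
python3 - <<'E'
from m import *
for n,p in dict(pad=(253,256),roll=(158,288),old=(414,207),rail=(461,250),floor=(445,210),lid=(435,232),cap=(445,259),corkrim=(334,252),table=(380,240),ink=(143,212)).items():print(n,hsv[p[1],p[0]])
rect("pad",blob(215,295,205,305,(30,20,40),(95,255,255),3),8)
circ("new",blob(135,182,275,318,(35,30,40),(95,255,255),3),7.5)
circ("old",blob(400,440,195,228,(35,30,40),(95,255,255),3),7.5+6)
circ("lid",blob(415,455,215,252,(0,0,120),(180,50,255),3),86)
circ("cap",blob(430,465,245,275,(0,0,0),(180,255,45)),106)
rect("stap",blob(468,545,243,272,(35,30,30),(95,255,255),5),25)
rect("ink",blob(130,195,185,235,(35,60,20),(95,255,255),5),10)
E
```

```text
pad [ 36  60 106]
roll [ 42  58 110]
old [ 55  58 102]
rail [ 14 155 128]
floor [ 17 140 173]
lid [ 28  18 180]
cap [150   8  34]
corkrim [ 16 109  35]
table [ 16 162 137]
ink [42 50 76]
pad 542.0 181.7 [127.4 177.8] long-axis angle -5.3
new enc 456.1 395.6 d 46.4 ell [456.  395.6] [44.4 45.1]
old enc 627.9 -202.4 d 48.0 ell [ 628.2 -202.3] [45.5 46.6]
lid enc 570.6 -214.3 d 58.6 ell [ 569.8 -217. ] [51.3 53.6]
cap enc 510.6 -229.3 d 28.4 ell [ 511.  -229.2] [25.  27.6]
stap 519.9 -380.4 [142.3  33.4] long-axis angle 88.4
ink 651.2 388.4 [62.1 94.2] long-axis angle -79.7
```

```bash
cat >> m.py <<'E'
def to(x,y,z,yaw=None):
    s=arm.read_state();r=R.from_quat(s["ee_rot"]);v=np.array([x,y,z])-s["position"];t=r.apply([0,1,0])
    b=r.inv().apply(v);a=np.degrees(np.arctan2(t[1],t[0]))
    print("tool shift m",(b/1000).round(4),"pos",s["position"].round(1),"y-axis deg",a.round(2),"z",r.apply([0,0,1]).round(4),"w",round(s["gripper_width"],1),"grip",round(s["grasp_force"],1),"F",s["contact_force"].round(1),"t",round(s["clock"],2))
E
python3 - <<'E'
from m import *
c=np.array([(285,85),(458,42),(535,308),(367,352)],float);c=np.c_[385+(c[:,0]-264)/3.3,180+c[:,1]/3.3]
P=ray(d,c,11)[:,:2];print(P.round(1).tolist(),P.mean(0).round(1),[np.linalg.norm(P[i]-P[i-1]).round(1) for i in range(4)])
e=(P[0]+P[1]-P[2]-P[3]);print("lane deg",np.degrees(np.arctan2(e[1],e[0])))
# divider/brass-free check: rotated rail mask via floor colour
m=blob(300,368,240,305,(0,0,0),(180,255,60),3);circ("cork",m,6)
print(ray(d,[[130,255],[130,297],[127,310],[318,228],[352,228]],0).round(0).tolist(), ray(d,[[130,297],[352,228],[318,228]],60).round(0).tolist())
to(511,-229,200)
E
```

```text
[[647.4, -133.9], [674.3, -254.9], [488.3, -295.3], [461.7, -180.5]] [ 567.9 -216.2] [np.float64(191.5), np.float64(124.0), np.float64(190.3), np.float64(117.8)]
lane deg 13.166894156039637
cork enc 497.2 3.4 d 98.9 ell [497.4   3.1] [95.7 96.7]
[[552.0, 461.0, 0.0], [458.0, 458.0, 0.0], [429.0, 463.0, 0.0], [603.0, 35.0, 0.0], [600.0, -43.0, 0.0]] [[454.0, 435.0, 60.0], [590.0, -40.0, 60.0], [592.0, 34.0, 60.0]]
tool shift m [-0.4378  0.2757  0.027 ] pos [ 155.7 -605.1  226.9] y-axis deg 104.42 z [-2.e-04  7.e-04 -1.e+00] w 85.5 grip 0.0 F [0.1 0.4 0.5] t 0.3
```

```bash
python3 -m pendant '[[-0.02,0.013,0,0,0,0.65,0.085],[-0.038,0.024,0,0,0,0.65,0.085],[-0.038,0.024,0,0,0,0,0.085],[-0.038,0.024,0,0,0,0,0.085],[-0.038,0.024,0,0,0,0,0.085],[-0.038,0.024,0,0,0,0,0.085],[-0.038,0.024,0,0,0,0,0.085],[-0.038,0.024,0,0,0,0,0.085],[-0.038,0.024,0,0,0,0,0.085],[-0.038,0.024,0,0,0,0,0.085],[-0.038,0.024,0,0,0,0,0.085],[-0.02,0.012,0,0,0,0,0.085]]'; python3 - <<'E'
from m import *
to(510.5,-229.3,200)
E
```

```text
clock: 1.5
position: [505.9, -248.7, 227.2]
ee_rot: [-0.116, 0.993, -0.0, 0.0]
contact_force: [-0.4, -0.1, -0.7]
gripper_width: 84.6
grasp_force: 0.0
tool shift m [-0.0071  0.0172  0.027 ] pos [ 507.5 -247.7  227. ] y-axis deg 103.38 z [ 0.0017  0.     -1.    ] w 84.8 grip 0.0 F [1.6 1.4 0.2] t 1.55
```

```bash
python3 -m pendant '[[-0.005,0.014,0.01,0,0,0.2,0.07],[0,0,0.015,0,0,0,0.07],[0,0,0,0,0,0,0.07],[0,0,0,0,0,0,0.07]]'; python3 - <<'E'
from m import *
to(510.5,-229.3,78)
cv2.imwrite("pics/c1.png",cv2.resize(d["image"][150:330,360:560],None,fx=3,fy=3)[...,::-1])
s=arm.get_image("scene");cv2.imwrite("pics/s1.png",s["image"][...,::-1])
E
```

```text
clock: 1.95
position: [505.4, -236.6, 202.4]
ee_rot: [-0.113, 0.994, -0.0, -0.0]
contact_force: [0.4, -0.9, 0.6]
gripper_width: 69.7
grasp_force: 0.0
tool shift m [-0.0063  0.0063  0.1249] pos [ 505.7 -236.8  202.9] y-axis deg 102.91 z [ 8.e-04 -6.e-04 -1.e+00] w 70.2 grip 0.0 F [ 0.6  0.2 -0.3] t 2.0
```

View pics/s1.png

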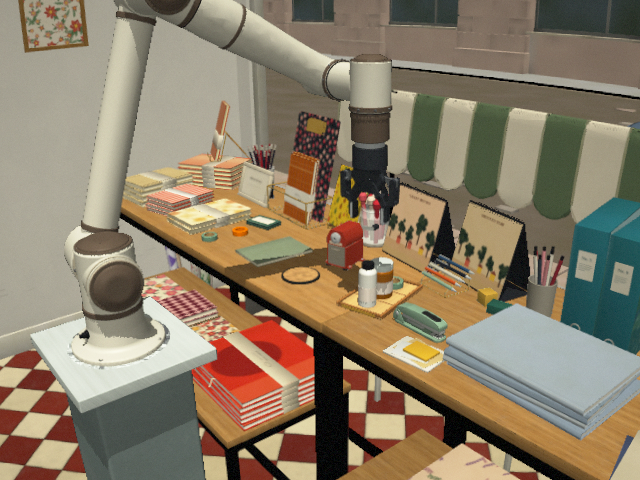

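The bottle at (367,283) and the jar at (384,275) are now visible in the scene view, with the gripper above them. The red sharpener is at (345,245). I'll check the positions across the two views.

```bash
python3 - <<'E'
from m import *
s=arm.get_image("scene")
print(proj(s,[[505.7,-236.8,203],[510.5,-229.3,112],[510.5,-229.3,6],[569,-216,92]]).round(1).tolist())
h=cv2.cvtColor(s["image"],cv2.COLOR_RGB2HSV)
cv2.imwrite("pics/s2.png",cv2.resize(s["image"][130:320,300:460],None,fx=3,fy=3,interpolation=cv2.INTER_CUBIC)[...,::-1])
E
```

```text
[[367.1, 225.8], [365.7, 262.4], [365.0, 304.2], [379.7, 261.9]]
```

View pics/s2.png

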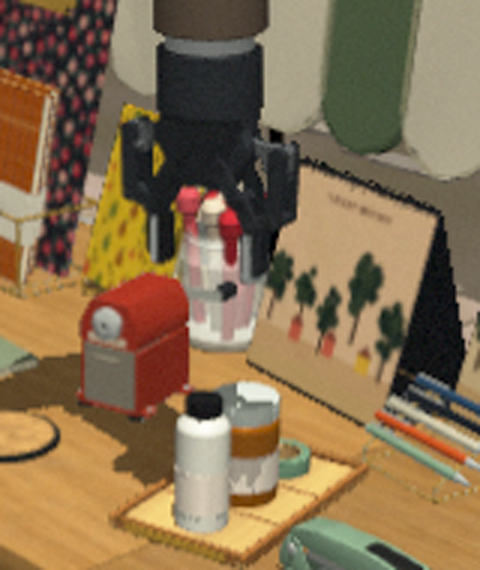

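```bash
python3 -m pendant '[[-0.006,0.006,0.01,0,0,-0.2,0.07],[0,0,0.03,0,0,0,0.07],[0,0,0.03,0,0,0,0.07],[0,0,0.03,0,0,0,0.07],[0,0,0.02,0,0,0,0.07],[0,0,0.005,0,0,0,0.07],[0,0,0,0,0,0,0.07],[0,0,0,0,0,0,0.07]]'; python3 - <<'E'
from m import *
to(510.5,-229.3,78)
s=arm.get_image("scene");cv2.imwrite("pics/s3.png",cv2.resize(s["image"][180:340,300:460],None,fx=3.5,fy=3.5,interpolation=cv2.INTER_CUBIC)[...,::-1])
E
```

```text
clock: 2.95
position: [511.0, -229.2, 78.2]
ee_rot: [-0.115, 0.993, -0.0, 0.001]
contact_force: [1.2, 0.0, 0.0]
gripper_width: 69.9
grasp_force: 0.0
tool shift m [0.0006 0.0001 0.0005] pos [ 511.1 -229.3   78.5] y-axis deg 103.15 z [ 2.7e-03 -6.0e-04 -1.0e+00] w 69.9 grip 0.0 F [ 0.2 -0.   0.4] t 3.0
```

View pics/s3.png

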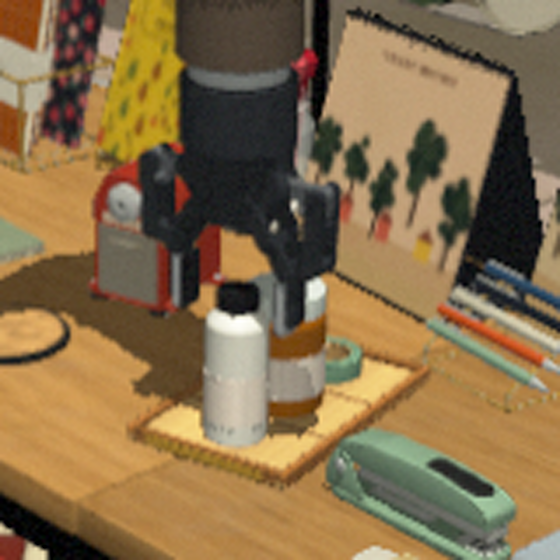

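The scene crop shows the fingertips at about y=317 (crop), higher on the bottle than I'd expect at TCP z=78. I'll check the top view before closing.

```bash
python3 - <<'E'
from m import *
s=arm.get_image("scene");a=np.radians(103.1);u=np.array([np.cos(a),np.sin(a),0])
p=np.array([511,-229.3,78.5])
for z in (53,66,78,126):print(z,[((proj(s,[p*[1,1,0]+[0,0,z]+k*u])[0]-[300,180])*3.5).round(0) for k in(-35,0,35)],[(proj(d,[p*[1,1,0]+[0,0,z]+k*u])[0]-[370,170]).round(1)*4 for k in(-35,0,35)])
cv2.imwrite("pics/t3.png",cv2.resize(d["image"][170:320,370:520],None,fx=4,fy=4,interpolation=cv2.INTER_CUBIC)[...,::-1])
E
```

```text
53 [array([274., 384.]), array([229., 371.]), array([185., 357.])] [array([345.6, 351.2]), array([283.2, 367.6]), array([220.8, 384. ])]
66 [array([275., 366.]), array([229., 353.]), array([185., 340.])] [array([351.6, 348.4]), array([288.4, 364.8]), array([225.2, 381.6])]
78 [array([275., 349.]), array([230., 336.]), array([185., 323.])] [array([357.2, 345.6]), array([293.2, 362.4]), array([229.2, 379.2])]
126 [array([277., 281.]), array([231., 268.]), array([186., 256.])] [array([380.4, 334. ]), array([313.6, 351.2]), array([246.8, 368.8])]
```

View pics/t3.png

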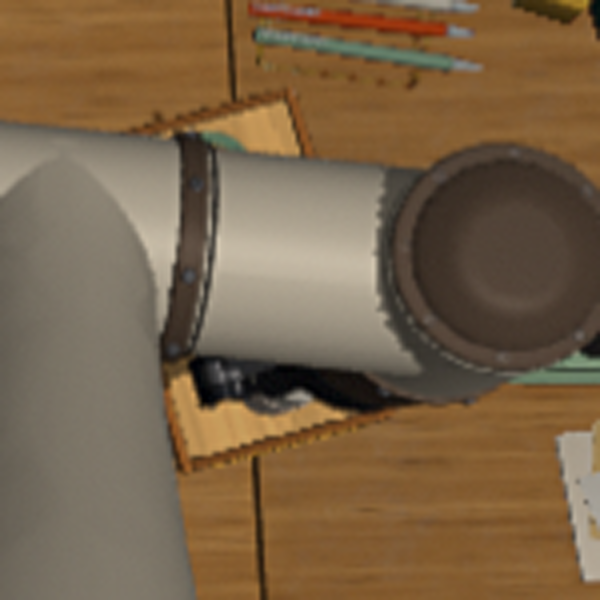

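In the top crop the finger at (205,385) straddles the bottle at (270,400), so xy is right. In the scene view the tips and the palm both sit about 27 mm higher than the nominal geometry. I'll lower 12 mm, which is safe either way, and look again.

```bash
python3 -m pendant '[[0,0,0.006,0,0,0,0.07],[0,0,0.006,0,0,0,0.07],[0,0,0,0,0,0,0.07],[0,0,0,0,0,0,0.07]]'; python3 - <<'E'
from m import *
to(510.5,-229.3,60)
s=arm.get_image("scene");cv2.imwrite("pics/s4.png",cv2.resize(s["image"][200:320,320:430],None,fx=5,fy=5,interpolation=cv2.INTER_CUBIC)[...,::-1])
E
```

```text
clock: 3.55
position: [509.8, -229.1, 64.8]
ee_rot: [-0.114, 0.993, 0.0, -0.0]
contact_force: [-0.7, -0.1, -0.9]
gripper_width: 69.8
grasp_force: 0.0
tool shift m [-0.0005 -0.0003  0.005 ] pos [ 510.  -229.1   65. ] y-axis deg 103.14 z [-4.e-04 -1.e-04 -1.e+00] w 70.0 grip 0.0 F [-0.   0.5 -0.2] t 3.6
```

View pics/s4.png

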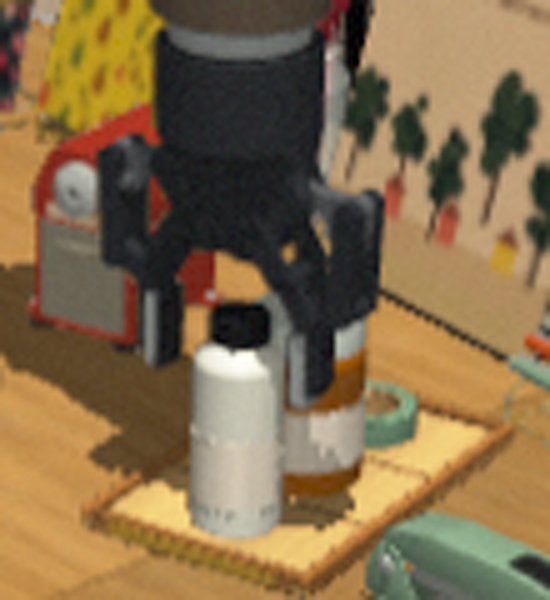

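The crop shows the tips at about z=76 (left (160,365), right (305,405)) and the palm still about 29 mm above the cap. So the fingers really are about 26 mm higher than the nominal. I'll lower in small steps, watching the force.

```bash
python3 -m pendant '[[0,0,0.002,0,0,0,0.07],[0,0,0.002,0,0,0,0.07],[0,0,0,0,0,0,0.07]]' | grep -E "pos|force"; python3 -m pendant '[[0,0,0.002,0,0,0,0.07],[0,0,0.002,0,0,0,0.07],[0,0,0.002,0,0,0,0.07],[0,0,0.002,0,0,0,0.07],[0,0,0,0,0,0,0.07]]'| grep -E "pos|force"; python3 -m pendant '[[0,0,0,0,0,0,0.036],[0,0,0,0,0,0,0.036],[0,0,0,0,0,0,0.036],[0,0,0,0,0,0,0.036],[0,0,0,0,0,0,0.036],[0,0,0,0,0,0,0.036]]'
```

```text
position: [509.8, -229.1, 60.9]
contact_force: [-0.6, 0.7, -0.4]
grasp_force: 0.0
position: [509.8, -229.1, 52.8]
contact_force: [0.6, 0.2, -0.6]
grasp_force: 0.0
clock: 5.05
position: [510.4, -229.4, 53.6]
ee_rot: [-0.114, 0.993, -0.0, 0.0]
contact_force: [0.0, -2.0, 1.7]
gripper_width: 40.4
grasp_force: 60.6
```

```bash
python3 -m pendant '[[0,0,-0.01,0,0,0,0.036],[0,0,-0.03,0,0,0,0.036],[0,0,-0.04,0,0,0,0.036],[0,0,-0.04,0,0,0,0.036],[0,0,0,0,0,0,0.036],[0,0,0,0,0,0,0.036]]'; python3 - <<'E'
from m import *
to(500,186,173)
s=arm.get_image("scene");cv2.imwrite("pics/s5.png",cv2.resize(s["image"][150:310,310:430],None,fx=3.7,fy=3.7,interpolation=cv2.INTER_CUBIC)[...,::-1])
E
```

```text
clock: 5.65
position: [509.8, -228.7, 174.1]
ee_rot: [-0.114, 0.993, 0.0, 0.001]
contact_force: [-1.2, -0.4, -2.4]
gripper_width: 40.8
grasp_force: 60.6
tool shift m [-8.510e-02  4.058e-01  2.000e-04] pos [ 509.  -228.6  172.7] y-axis deg 103.1 z [-0.0014  0.0013 -1.    ] w 40.2 grip 60.6 F [-0.2 -0.3 -1.7] t 5.7
```

View pics/s5.png

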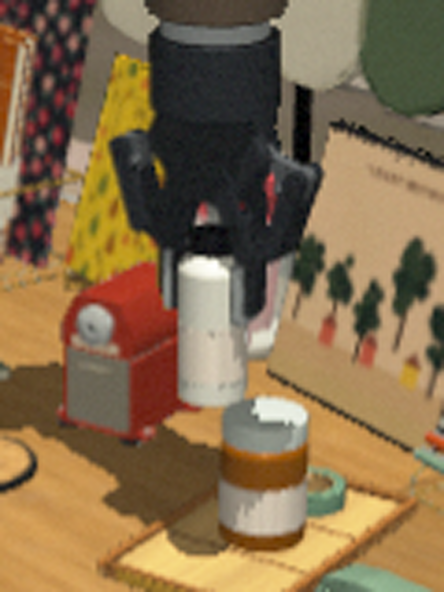

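```bash
python3 -m pendant '[[-0.004,0.02,0,0,0,0,0.036],[-0.008,0.036,0,0,0,0,0.036],[-0.008,0.036,0,0,0,0,0.036],[-0.008,0.036,0,0,0,0,0.036],[-0.008,0.036,0,0,0,0,0.036],[-0.008,0.036,0,0,0,0,0.036],[-0.008,0.036,0,0,0,0,0.036],[-0.008,0.036,0,0,0,0,0.036],[-0.008,0.036,0,0,0,0,0.036],[-0.008,0.036,0,0,0,0,0.036],[-0.008,0.036,0,0,0,0,0.036],[-0.004,0.02,0,0,0,0,0.036]]' >/dev/null; python3 - <<'E'
from m import *
to(502,185,56)
E
```

```text
tool shift m [0.0018 0.0014 0.1153] pos [504.3 184.1 171.3] y-axis deg 103.33 z [-0.0021 -0.001  -1.    ] w 40.3 grip 60.8 F [ 0.1  1.  -1.4] t 7.0
```

```bash
python3 -m pendant '[[0.001,0.001,0.02,0,0,0,0.036],[0,0,0.035,0,0,0,0.036],[0,0,0.035,0,0,0,0.036],[0,0,0.018,0,0,0,0.036],[0,0,0.004,0,0,0,0.036],[0,0,0.001,0,0,0,0.036],[0,0,0,0,0,0,0.036],[0,0,0,0,0,0,0.036]]'; python3 - <<'E'
from m import *
to(502,185,56)
E
```

```text
clock: 7.8
position: [504.4, 181.5, 61.3]
ee_rot: [-0.114, 0.993, 0.001, 0.001]
contact_force: [-0.0, 0.6, -0.8]
gripper_width: 40.4
grasp_force: 60.7
tool shift m [0.0015 0.0039 0.0054] pos [504.3 181.5  61.4] y-axis deg 103.13 z [ 0.002   0.0014 -1.    ] w 40.6 grip 60.7 F [-0.1 -0.8 -1. ] t 7.85
```

```bash
python3 -m pendant '[[0,0,0.003,0,0,0,0.036],[0,0,0.002,0,0,0,0.036],[0,0,0.001,0,0,0,0.036],[0,0,0,0,0,0,0.036]]'|grep -E "pos|contact"; python3 -m pendant '[[0,0,0,0,0,0,0.055],[0,0,0,0,0,0,0.068],[0,0,0,0,0,0,0.068],[0,0,0,0,0,0,0.068],[0,0,-0.015,0,0,0,0.068],[0,0,-0.04,0,0,0,0.07],[0,0,-0.045,0,0,0,0.08],[0,0,-0.045,0,0,0,0.08],[0,0,0,0,0,0,0.08]]'; python3 - <<'E'
from m import *
to(569,-216,170)
E
```

```text
position: [504.1, 181.3, 55.5]
contact_force: [-1.6, -0.4, 7.1]
clock: 9.15
position: [507.3, 183.0, 206.3]
ee_rot: [-0.115, 0.993, 0.003, 0.007]
contact_force: [0.8, 0.2, 0.2]
gripper_width: 80.0
grasp_force: 0.0
tool shift m [ 0.0287 -0.4024  0.0313] pos [505.3 182.2 202.7] y-axis deg 103.14 z [ 0.0067  0.0045 -1.    ] w 79.9 grip 0.0 F [-0.5 -0.  -0.8] t 9.2
```

```bash
python3 -m pendant '[[0.002,-0.02,0,0,0,0,0.08],[0.003,-0.036,0,0,0,0,0.08],[0.003,-0.036,0,0,0,0,0.08],[0.003,-0.036,0,0,0,0,0.08],[0.003,-0.036,0,0,0,0,0.08],[0.003,-0.036,0,0,0,0,0.08],[0.003,-0.036,0,0,0,0,0.08],[0.003,-0.036,0,0,0,0,0.08],[0.003,-0.036,0,0,0,0,0.08],[0.003,-0.036,0,0,0,0,0.08],[0.002,-0.036,0,0,0,0,0.08],[0.001,-0.02,0,0,0,0,0.08]]' >/dev/null; python3 - <<'E'
from m import *
to(569.5,-215.5,80)
E
```

```text
tool shift m [-0.0077  0.0025  0.1168] pos [ 563.  -219.6  196.8] y-axis deg 102.92 z [-3.3e-03 -3.0e-04 -1.0e+00] w 80.0 grip 0.0 F [ 2.1 -0.9  0.6] t 10.45
```

```bash
python3 -m pendant '[[-0.007,0.0025,0.02,0,0,0,0.08],[0,0,0.03,0,0,0,0.08],[0,0,0.03,0,0,0,0.08],[0,0,0.03,0,0,0,0.08],[0,0,0.005,0,0,0,0.08],[0,0,0,0,0,0,0.08]]' >/dev/null; python3 - <<'E'
from m import *
to(569.5,-215.5,40)
E
```

```text
tool shift m [ 0.0012 -0.0037  0.0443] pos [ 569.9 -211.6   84.3] y-axis deg 103.16 z [-4.e-04 -4.e-04 -1.e+00] w 80.1 grip 0.0 F [-0.4 -0.4 -0.1] t 11.1
```

```bash
python3 -m pendant '[[0.001,-0.0035,0.01,0,0,0,0.08],[0,0,0.012,0,0,0,0.08],[0,0,0.01,0,0,0,0.08],[0,0,0.006,0,0,0,0.08],[0,0,0.004,0,0,0,0.08],[0,0,0.002,0,0,0,0.08],[0,0,0,0,0,0,0.08]]' |grep -E "pos|force"; python3 -m pendant '[[0,0,0,0,0,0,0.05],[0,0,0,0,0,0,0.05],[0,0,0,0,0,0,0.05],[0,0,0,0,0,0,0.05],[0,0,0,0,0,0,0.05]]'; python3 - <<'E'
from m import *
to(569.5,-215.5,40)
E
```

```text
position: [569.4, -215.3, 40.0]
contact_force: [0.3, 0.3, 0.6]
grasp_force: 0.0
clock: 12.3
position: [570.3, -215.5, 41.2]
ee_rot: [-0.115, 0.993, -0.0, 0.001]
contact_force: [0.9, -0.5, 5.8]
gripper_width: 54.4
grasp_force: 64.1
tool shift m [0.0008 0.0002 0.0012] pos [ 570.3 -215.5   41.2] y-axis deg 103.15 z [ 2.1e-03 -7.0e-04 -1.0e+00] w 54.7 grip 64.1 F [-0.1 -0.9  6. ] t 12.35
```

```bash
python3 -m pendant '[[0,0,-0.01,0,0,0,0.05],[0,0,-0.03,0,0,0,0.05],[0,0,-0.04,0,0,0,0.05],[0,0,-0.04,0,0,0,0.05],[0,0,0,0,0,0,0.05],[0,0,0,0,0,0,0.05]]'; python3 - <<'E'
from m import *
to(584,179,160)
s=arm.get_image("scene");cv2.imwrite("pics/s6.png",s["image"][...,::-1])
E
```

```text
clock: 12.95
position: [568.9, -214.8, 160.5]
ee_rot: [-0.114, 0.993, 0.001, 0.0]
contact_force: [0.0, 0.4, -2.8]
gripper_width: 54.1
grasp_force: 64.0
tool shift m [-0.1047  0.3799 -0.0004] pos [ 568.  -214.7  159. ] y-axis deg 103.08 z [-0.0028  0.0016 -1.    ] w 54.8 grip 64.0 F [ 0.3  0.3 -2.7] t 13.0
```

View pics/s6.png

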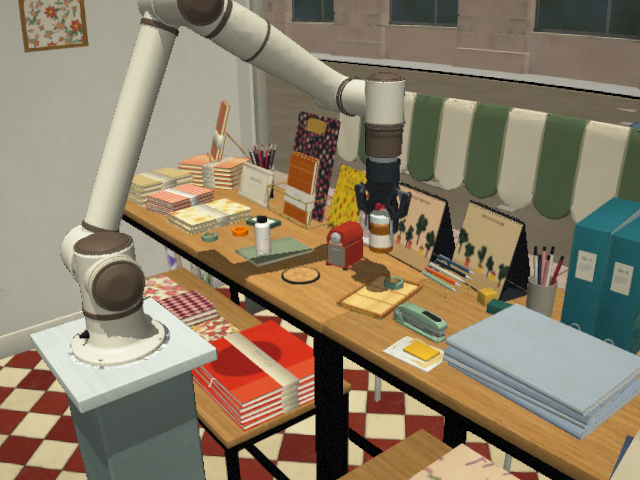

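Jar held upright at (380,230), the bottle stands on the pad at (263,235), and the sharpener at (345,245) is about 95 mm tall. I'll carry the jar over high and curve towards the robot past the sharpener.

```bash
python3 -m pendant '[[0.004,0.02,-0.02,0,0,0,0.05],[0.008,0.036,-0.015,0,0,0,0.05],[0.008,0.036,0,0,0,0,0.05],[0.008,0.036,0,0,0,0,0.05],[0,0.036,0,0,0,0,0.05],[-0.012,0.036,0,0,0,0,0.05],[-0.019,0.036,0,0,0,0,0.05],[-0.022,0.034,0,0,0,0,0.05],[-0.022,0.034,0,0,0,0,0.05],[-0.022,0.034,0,0,0,0,0.05],[-0.022,0.028,0,0,0,0,0.05],[-0.014,0.014,0,0,0,0,0.05]]' >/dev/null; python3 - <<'E'
from m import *
to(586,176,44)
E
```

```text
tool shift m [ 0.0018 -0.0061  0.1482] pos [586.6 182.5 192.2] y-axis deg 103.3 z [-0.0021 -0.001  -1.    ] w 54.2 grip 64.2 F [ 3.3  1.2 -1.4] t 14.3
```

```bash
python3 -m pendant '[[0,-0.003,0.02,0,0,0,0.05],[0,0,0.03,0,0,0,0.05],[0,0,0.03,0,0,0,0.05],[0,0,0.03,0,0,0,0.05],[0,0,0.025,0,0,0,0.05],[0,0,0.005,0,0,0,0.05],[0,0,0,0,0,0,0.05],[0,0,0,0,0,0,0.05]]' |grep -E "pos|contact"
```

```text
position: [586.8, 176.0, 56.0]
contact_force: [0.1, 0.5, -1.8]
```

```bash
python3 -m pendant '[[0,0,0.005,0,0,0,0.05],[0,0,0.004,0,0,0,0.05],[0,0,0.003,0,0,0,0.05],[0,0,0.001,0,0,0,0.05],[0,0,0,0,0,0,0.05]]' |grep -E "pos|contact"
```

```text
position: [586.2, 175.8, 43.2]
contact_force: [-2.1, -0.4, 4.0]
```

```bash
python3 -m pendant '[[0,0,0,0,0,0,0.065],[0,0,0,0,0,0,0.08],[0,0,0,0,0,0,0.08],[0,0,0,0,0,0,0.08],[0,0,-0.015,0,0,0,0.08],[0,0,-0.04,0,0,0,0.08],[0,0,-0.045,0,0,0,0.08],[0,0,-0.045,0,0,0,0.08],[0,0,0,0,0,0,0.065],[0,0,0,0,0,0,0.065]]'|grep -E "pos|cont"; python3 - <<'E'
from m import *
to(627.5,-202.3,190)
E
```

```text
position: [586.4, 176.1, 188.7]
contact_force: [-0.0, -0.0, -0.7]
tool shift m [ 0.0449 -0.3776 -0.0032] pos [585.6 175.7 186.9] y-axis deg 103.11 z [-5.e-04  4.e-04 -1.e+00] w 64.8 grip 0.0 F [ 0.3 -0.3 -0.3] t 16.65
```

```bash
python3 -m pendant '[[0.003,-0.02,0,0,0,0,0.065],[0.004,-0.036,0,0,0,0,0.065],[0.004,-0.036,0,0,0,0,0.065],[0.004,-0.036,0,0,0,0,0.065],[0.004,-0.036,0,0,0,0,0.065],[0.004,-0.036,0,0,0,0,0.065],[0.004,-0.036,0,0,0,0,0.065],[0.004,-0.036,0,0,0,0,0.065],[0.004,-0.036,0,0,0,0,0.065],[0.004,-0.036,0,0,0,0,0.065],[0.003,-0.02,0,0,0,0,0.065],[0.002,-0.012,0,0,0,0,0.065]]' >/dev/null; python3 -m pendant '[[0,0,0.02,0,0,0,0.065],[0,0,0.03,0,0,0,0.065],[0,0,0.03,0,0,0,0.065],[0,0,0.03,0,0,0,0.065],[0,0,0.005,0,0,0,0.065],[0,0,0,0,0,0,0.065]]'|grep -E "pos|cont"; python3 - <<'E'
from m import *
to(627.5,-202.3,35)
E
```

```text
position: [627.8, -200.0, 70.7]
contact_force: [0.1, 0.3, 0.9]
tool shift m [ 0.0019 -0.0016  0.0375] pos [ 629.  -200.3   72.5] y-axis deg 103.18 z [-1.e-04 -5.e-04 -1.e+00] w 64.8 grip 0.0 F [0.3 0.4 0.2] t 18.5
```

```bash
python3 -m pendant '[[0.001,-0.0018,0.012,0,0,0,0.065],[0,0,0.014,0,0,0,0.065],[0,0,0.01,0,0,0,0.065],[0,0,0,0,0,0,0.065],[0,0,0,0,0,0,0.065]]'|grep -E "pos|cont"; python3 - <<'E'
from m import *
to(627.5,-202.3,20)
s=arm.get_image("scene");cv2.imwrite("pics/s7.png",cv2.resize(s["image"][200:330,320:440],None,fx=4.5,fy=4.5,interpolation=cv2.INTER_CUBIC)[...,::-1])
E
```

```text
position: [628.0, -202.5, 35.9]
contact_force: [-0.2, -0.4, 0.1]
tool shift m [0.0008 0.0004 0.0164] pos [ 628.3 -202.5   36.4] y-axis deg 103.14 z [ 4.e-04 -3.e-04 -1.e+00] w 65.1 grip 0.0 F [-0.2  0.1 -0.2] t 19.05
```

View pics/s7.png

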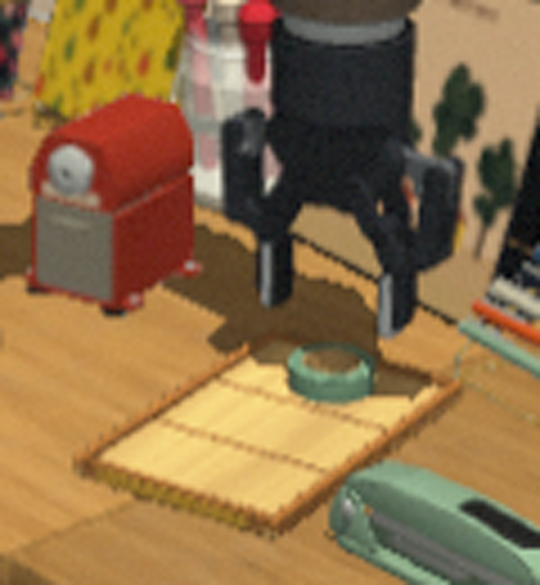

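The tips are at (275,300) and (395,333), about 22 mm above the roll top at (331,362), so they stand near TCP+7. I'll lower to about TCP 6.

```bash
python3 -m pendant '[[0,0,0.008,0,0,0,0.065],[0,0,0.008,0,0,0,0.065],[0,0,0.004,0,0,0,0.065],[0,0,0,0,0,0,0.065]]'|grep -E "pos|cont";python3 -m pendant '[[0,0,0.004,0,0,0,0.065],[0,0,0.003,0,0,0,0.065],[0,0,0.002,0,0,0,0.065],[0,0,0.001,0,0,0,0.065],[0,0,0,0,0,0,0.065]]'|grep -E "pos|cont"; python3 - <<'E'
from m import *
to(627.5,-202.3,6)
s=arm.get_image("scene");cv2.imwrite("pics/s8.png",cv2.resize(s["image"][230:310,350:430],None,fx=6,fy=6,interpolation=cv2.INTER_CUBIC)[...,::-1])
E
```

```text
position: [627.3, -202.3, 14.9]
contact_force: [0.6, -0.3, -0.9]
position: [628.0, -202.4, 6.1]
contact_force: [-0.2, 0.3, -0.2]
tool shift m [0.0005 0.0003 0.0002] pos [ 628.1 -202.4    6.2] y-axis deg 103.13 z [ 1.e-04 -0.e+00 -1.e+00] w 65.0 grip 0.0 F [0.6 0.9 0.6] t 20.05
```

View pics/s8.png

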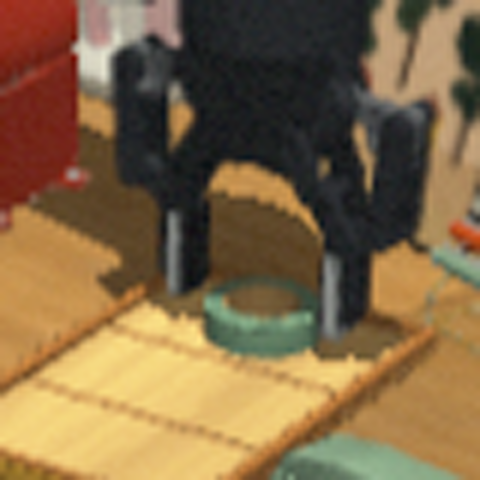

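The tips are now level with the roll: (180,292) and (335,335), either side of the ring at (262,315). Close.

```bash
python3 -m pendant '[[0,0,0,0,0,0,0.042],[0,0,0,0,0,0,0.042],[0,0,0,0,0,0,0.042],[0,0,0,0,0,0,0.042],[0,0,0,0,0,0,0.042]]';python3 -m pendant '[[0,0,-0.01,0,0,0,0.042],[0,0,-0.03,0,0,0,0.042],[0,0,-0.04,0,0,0,0.042],[0,0,-0.04,0,0,0,0.042],[0,0,0,0,0,0,0.042],[0,0,0,0,0,0,0.042]]';  python3 - <<'E'
from m import *
to(497.5,3,126)
E
```

```text
clock: 20.6
position: [628.6, -202.5, 7.0]
ee_rot: [-0.114, 0.993, -0.0, 0.001]
contact_force: [-0.8, -0.2, 5.4]
gripper_width: 45.1
grasp_force: 61.5
clock: 21.2
position: [628.2, -202.3, 127.4]
ee_rot: [-0.114, 0.993, 0.0, 0.001]
contact_force: [-0.5, 0.8, -0.7]
gripper_width: 45.0
grasp_force: 61.3
tool shift m [7.990e-02 2.292e-01 1.000e-04] pos [ 627.3 -202.2  125.7] y-axis deg 103.1 z [-1.e-03  9.e-04 -1.e+00] w 45.0 grip 61.3 F [ 0.4  0.1 -0.7] t 21.25
```

```bash
python3 -m pendant '[[0.006,0.018,0,0,0,0,0.042],[0.012,0.034,0,0,0,0,0.042],[0.012,0.034,0,0,0,0,0.042],[0.012,0.034,0,0,0,0,0.042],[0.012,0.034,0,0,0,0,0.042],[0.012,0.034,0,0,0,0,0.042],[0.009,0.026,0,0,0,0,0.042],[0.005,0.014,0,0,0,0,0.042],[0,0,0.02,0,0,0,0.042],[0,0,0.03,0,0,0,0.042],[0,0,0.02,0,0,0,0.042],[0,0,0,0,0,0,0.042]]' >/dev/null; python3 - <<'E'
from m import *
to(497.5,3,8)
E
```

```text
tool shift m [-0.0018  0.0019  0.0461] pos [496.5   0.9  54.2] y-axis deg 103.12 z [-0.0059 -0.0019 -1.    ] w 45.3 grip 61.3 F [0.6 0.4 0.1] t 22.5
```

```bash
python3 -m pendant '[[-0.0015,0.0019,0.012,0,0,0,0.042],[0,0,0.014,0,0,0,0.042],[0,0,0.01,0,0,0,0.042],[0,0,0.005,0,0,0,0.042],[0,0,0.003,0,0,0,0.042],[0,0,0,0,0,0,0.042],[0,0,0,0,0,0,0.042]]' |grep -E "pos|cont"; python3 - <<'E'
from m import *
to(497.5,3,7.5)
E
```

```text
position: [499.7, 3.7, 12.6]
contact_force: [-0.9, 1.2, 0.8]
tool shift m [ 0.0024 -0.0002  0.0052] pos [499.8   3.8  12.7] y-axis deg 103.13 z [ 1.1e-03  3.0e-04 -1.0e+00] w 45.0 grip 61.3 F [ 0.1 -0.2 -0.6] t 23.25
```

```bash
python3 -m pendant '[[0.0024,0,0.002,0,0,0,0.042],[0,0,0.002,0,0,0,0.042],[0,0,0.001,0,0,0,0.042],[0,0,0,0,0,0,0.042],[0,0,0,0,0,0,0.042]]' |grep -E "pos|cont";python3 -m pendant '[[0,0,0,0,0,0,0.055],[0,0,0,0,0,0,0.062],[0,0,0,0,0,0,0.062],[0,0,0,0,0,0,0.062],[0,0,-0.01,0,0,0,0.062],[0,0,-0.03,0,0,0,0.062],[0,0,-0.04,0,0,0,0.062],[0,0,-0.04,0,0,0,0.062],[0,0,-0.04,0,0,0,0.062],[0,0,-0.03,0,0,0,0.062],[0,0,0,0,0,0,0.062]]' |grep -E "pos|cont"; python3 - <<'E'
from m import *
to(456,395.6,190)
E
```

```text
position: [497.1, 3.1, 7.2]
contact_force: [0.4, -0.7, -0.1]
position: [499.8, 3.6, 203.1]
contact_force: [0.3, 0.6, 0.2]
tool shift m [-0.048   0.3915  0.0108] pos [498.1   3.4 200.3] y-axis deg 103.13 z [ 0.0061  0.002  -1.    ] w 62.2 grip 0.0 F [-0.2 -0.4 -0.7] t 24.9
```

```bash
python3 -m pendant '[[-0.002,0.02,0,0,0,0,0.062],[-0.004,0.036,0,0,0,0,0.062],[-0.004,0.036,0,0,0,0,0.062],[-0.004,0.036,0,0,0,0,0.062],[-0.004,0.036,0,0,0,0,0.062],[-0.004,0.036,0,0,0,0,0.062],[-0.005,0.036,0,0,0,0,0.062],[-0.005,0.036,0,0,0,0,0.062],[-0.005,0.036,0,0,0,0,0.062],[-0.005,0.036,0,0,0,0,0.062],[-0.004,0.03,0,0,0,0,0.062],[-0.002,0.017,0,0,0,0,0.062]]' >/dev/null;  python3 -m pendant '[[0,0,0.01,0,0,-8.5,0.062],[0,0,0.01,0,0,-8.5,0.062],[0,0,0.01,0,0,-8.5,0.062],[0,0,0.01,0,0,-8.5,0.062],[0,0,0.01,0,0,-8.5,0.062],[0,0,0.01,0,0,-8.5,0.062],[0,0,0.01,0,0,-8.5,0.062],[0,0,0.01,0,0,0,0.062],[0,0,0,0,0,0,0.062]]' |grep -E "pos|cont"; python3 - <<'E'
from m import *
to(456,395.6,35)
print(arm.read_state()["joints"].round(2))
circ("old",blob(300,368,240,305,(35,30,40),(95,255,255),3),13.5)
circ("cork",blob(300,368,240,305,(0,0,0),(180,255,60),3),6)
print("book",ray(d,[[130,297]],30).round(0).tolist())
E
```

```text
position: [454.1, 393.3, 115.1]
contact_force: [-0.7, -0.3, -0.0]
tool shift m [-0.0022 -0.0008  0.0812] pos [454.6 393.9 116.2] y-axis deg 162.45 z [-0.0015 -0.0021 -1.    ] w 62.5 grip 0.0 F [-0.9 -0.2  0. ] t 27.05
[ 0.98  0.44 -0.2  -0.   -0.93 -1.29]
old enc 496.6 4.2 d 47.9 ell [496.9   3.8] [45.1 46.2]
cork enc 497.2 3.4 d 98.9 ell [497.4   3.1] [95.7 96.7]
book [[456.0, 446.0, 30.0]]
```

The old roll is within 1 mm of the mat centre. Descend on the new roll to TCP about 1.

```bash
python3 -m pendant '[[-0.002,-0.0008,0.02,0,0,0,0.062],[0,0,0.03,0,0,0,0.062],[0,0,0.03,0,0,0,0.062],[0,0,0.012,0,0,0,0.062],[0,0,0,0,0,0,0.062],[0,0,0,0,0,0,0.062]]' |grep -E "pos|cont"; python3 - <<'E'
from m import *
to(456,395.6,1)
E
```

```text
position: [457.1, 397.2, 26.4]
contact_force: [0.2, 0.5, 0.1]
tool shift m [0.0023 0.0006 0.0259] pos [457.2 397.5  26.9] y-axis deg 162.63 z [ 0.0021  0.0023 -1.    ] w 62.2 grip 0.0 F [0.2 0.3 0.6] t 27.7
```

```bash
python3 -m pendant '[[0.002,0.0006,0.01,0,0,0,0.062],[0,0,0.008,0,0,0,0.062],[0,0,0.004,0,0,0,0.062],[0,0,0.002,0,0,0,0.062],[0,0,0.0015,0,0,0,0.062],[0,0,0,0,0,0,0.062],[0,0,0,0,0,0,0.062]]' |grep -E "pos|cont"; python3 -m pendant '[[0,0,0,0,0,0,0.042],[0,0,0,0,0,0,0.042],[0,0,0,0,0,0,0.042],[0,0,0,0,0,0,0.042],[0,0,0,0,0,0,0.042]]'; python3 -m pendant '[[0,0,-0.01,0,0,0,0.042],[0,0,-0.03,0,0,0,0.042],[0,0,-0.04,0,0,0,0.042],[0,0,-0.04,0,0,8.5,0.042],[0,0,-0.04,0,0,8.5,0.042],[0,0,-0.03,0,0,8.5,0.042],[0,0,0,0,0,8.5,0.042],[0,0,0,0,0,8.5,0.042],[0,0,0,0,0,8.5,0.042],[0,0,0,0,0,8.5,0.042],[0,0,0,0,0,0,0.042]]'; python3 - <<'E'
from m import *
to(627.7,-202.4,190)
E
```

```text
position: [455.3, 394.9, -0.1]
contact_force: [0.5, -0.5, 0.0]
clock: 28.9
position: [455.5, 395.1, 0.6]
ee_rot: [-0.592, 0.806, 0.0, 0.001]
contact_force: [-0.7, -0.6, 6.0]
gripper_width: 44.9
grasp_force: 61.4
clock: 30.0
position: [455.0, 394.5, 189.8]
ee_rot: [-0.114, 0.993, -0.0, -0.0]
contact_force: [-0.0, 0.5, -0.2]
gripper_width: 45.3
grasp_force: 61.2
tool shift m [-3.090e-02 -6.207e-01 -3.000e-04] pos [455.  394.6 189.8] y-axis deg 103.29 z [-3.e-04 -0.e+00 -1.e+00] w 45.2 grip 61.2 F [1.2 0.8 0.5] t 30.05
```

```bash
python3 - <<'E'
from m import *
c=blob(380,475,185,295,(12,60,148),(28,255,255),5);rect("floor",c,6)
cv2.imwrite("pics/t4.png",cv2.resize(d["image"][185:295,385:475],None,fx=5.4,fy=5.4,interpolation=cv2.INTER_CUBIC)[...,::-1])
E
```

```text
floor 564.8 -216.6 [191.3 111.4] long-axis angle 13.1
```

View pics/t4.png

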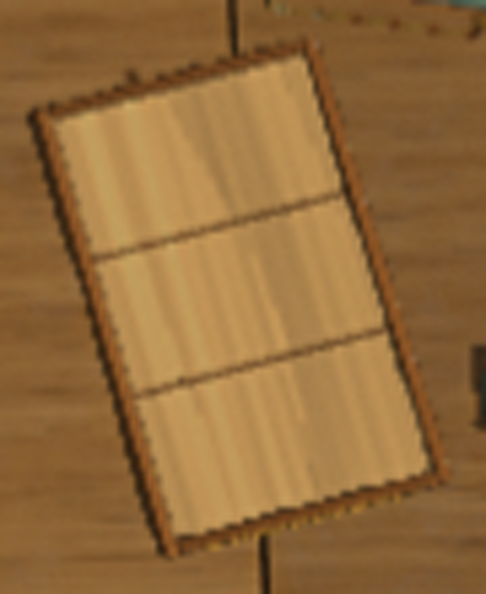

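The empty lane's divider lines run through (219,224) and (261,362) in the crop. With the brass strip discounted, the lane centre is about (568.5,-216) at 13.1°, which agrees with the objects' start positions.

```bash
python3 -m pendant '[[-0.001,-0.02,0,0,0,0,0.042],[-0.002,-0.036,0,0,0,0,0.042],[-0.002,-0.036,0,0,0,0,0.042],[-0.002,-0.036,0,0,0,0,0.042],[-0.002,-0.036,0,0,0,0,0.042],[-0.002,-0.036,0,0,0,0,0.042],[-0.002,-0.036,0,0,0,0,0.042],[-0.002,-0.036,0,0,0,0,0.042],[-0.002,-0.036,0,0,0,0,0.042],[-0.002,-0.036,0,0,0,0,0.042],[-0.002,-0.036,0,0,0,0,0.042],[-0.002,-0.036,0,0,0,0,0.042]]' >/dev/null; python3 -m pendant '[[-0.001,-0.036,0,0,0,0,0.042],[-0.001,-0.036,0,0,0,0,0.042],[-0.001,-0.036,0,0,0,0,0.042],[-0.001,-0.036,0,0,0,0,0.042],[-0.001,-0.036,0,0,0,0,0.042],[0,-0.016,0,0,0,0,0.042],[0,0,0,0,0,0,0.042],[0,0,0,0,0,0,0.042]]' >/dev/null;  python3 - <<'E'
from m import *
print(ray(d,[[429.1,238.95]],6).round(1))
to(627.2,-202.4,60)
E
```

```text
[[ 569.1 -216.4    6. ]]
tool shift m [-0.0043 -0.0093  0.1296] pos [ 620.9 -194.4  189.6] y-axis deg 103.18 z [-5.e-04  4.e-04 -1.e+00] w 45.4 grip 61.3 F [-0.2  0.7 -0.4] t 32.15
```

```bash
python3 -m pendant '[[-0.0043,-0.0093,0.015,0,0,0,0.042],[0,0,0.03,0,0,0,0.042],[0,0,0.03,0,0,0,0.042],[0,0,0.03,0,0,0,0.042],[0,0,0.025,0,0,0,0.042],[0,0,0.01,0,0,0,0.042],[0,0,0,0,0,0,0.042],[0,0,0,0,0,0,0.042]]' >/dev/null;  python3 - <<'E'
from m import *
to(627.2,-202.4,7)
E
```

```text
tool shift m [0.0017 0.001  0.0442] pos [ 628.9 -203.    51.2] y-axis deg 103.18 z [ 2.8e-03 -6.0e-04 -1.0e+00] w 45.4 grip 61.3 F [-0.3 -0.1  0.3] t 33.0
```

```bash
python3 -m pendant '[[0.0015,0.001,0.01,0,0,0,0.042],[0,0,0.012,0,0,0,0.042],[0,0,0.01,0,0,0,0.042],[0,0,0.006,0,0,0,0.042],[0,0,0.003,0,0,0,0.042],[0,0,0.002,0,0,0,0.042],[0,0,0,0,0,0,0.042],[0,0,0,0,0,0,0.042]]' |grep -E "pos|cont";  python3 - <<'E'
from m import *
to(627.2,-202.4,7)
E
```

```text
position: [626.4, -202.4, 7.0]
contact_force: [-0.5, -0.2, -0.2]
tool shift m [-0.0008 -0.0002 -0.    ] pos [ 626.4 -202.4    7. ] y-axis deg 103.13 z [ 9.e-04 -1.e-04 -1.e+00] w 44.9 grip 61.4 F [-1.  -0.1  0.4] t 33.85
```

```bash
python3 -m pendant '[[0,0,0,0,0,0,0.055],[0,0,0,0,0,0,0.062],[0,0,0,0,0,0,0.062],[0,0,0,0,0,0,0.062],[0,0,-0.01,0,0,0,0.062],[0,0,-0.03,0,0,0,0.062],[0,0,-0.04,0,0,0,0.062],[0,0,-0.045,0,0,0,0.08],[0,0,-0.045,0,0,0,0.08],[0,0,-0.02,0,0,0,0.08],[0,0,0,0,0,0,0.08]]' |grep -E "pos|cont"; python3 -m pendant '[[-0.002,0.02,0,0,0,0,0.08],[-0.004,0.036,0,0,0,0,0.08],[-0.004,0.036,0,0,0,0,0.08],[-0.004,0.036,0,0,0,0,0.08],[-0.004,0.036,0,0,0,0,0.08],[-0.004,0.036,0,0,0,0,0.08],[-0.004,0.036,0,0,0,0,0.08],[-0.004,0.036,0,0,0,0,0.08],[-0.004,0.036,0,0,0,0,0.08],[-0.004,0.036,0,0,0,0,0.08],[-0.004,0.024,0,0,0,0,0.08],[-0.002,0.012,0,0,0,0,0.08]]' |grep -E "pos|cont"; python3 - <<'E'
from m import *
to(586.2,175.8,80)
circ("new",blob(400,440,195,228,(35,30,40),(95,255,255),3),13.5)
E
```

```text
position: [628.2, -202.9, 202.8]
contact_force: [-0.1, -0.4, -1.0]
position: [581.8, 179.5, 196.0]
contact_force: [-0.4, 0.0, 0.0]
tool shift m [-0.0031 -0.0052  0.116 ] pos [582.1 180.1 196. ] y-axis deg 103.28 z [-8.e-04 -1.e-04 -1.e+00] w 79.7 grip 0.0 F [0.1 0.1 0.6] t 36.2
new enc 624.6 -202.4 d 48.1 ell [ 624.8 -202.4] [45.5 46.4]
```

```bash
python3 -m pendant '[[-0.003,-0.0052,0.015,0,0,0,0.08],[0,0,0.03,0,0,0,0.08],[0,0,0.03,0,0,0,0.08],[0,0,0.03,0,0,0,0.08],[0,0,0.005,0,0,0,0.08],[0,0,0,0,0,0,0.08],[0,0,0,0,0,0,0.08]]' >/dev/null; python3 - <<'E'
from m import *
to(586.2,175.8,43)
E
```

```text
tool shift m [0.0014 0.0026 0.0457] pos [588.  173.5  88.7] y-axis deg 103.13 z [ 0.0032  0.0014 -1.    ] w 79.8 grip 0.0 F [0.2 0.4 0.5] t 36.95
```

```bash
python3 -m pendant '[[0.0014,0.0026,0.01,0,0,0,0.08],[0,0,0.012,0,0,0,0.08],[0,0,0.01,0,0,0,0.08],[0,0,0.008,0,0,0,0.08],[0,0,0.004,0,0,0,0.08],[0,0,0.001,0,0,0,0.08],[0,0,0,0,0,0,0.08]]' |grep -E "pos|cont"; python3 -m pendant '[[0,0,0,0,0,0,0.05],[0,0,0,0,0,0,0.05],[0,0,0,0,0,0,0.05],[0,0,0,0,0,0,0.05],[0,0,0,0,0,0,0.05]]'; python3 -m pendant '[[0,0,-0.01,0,0,0,0.05],[0,0,-0.03,0,0,0,0.05],[0,0,-0.04,0,0,0,0.05],[0,0,-0.045,0,0,0,0.05],[0,0,-0.025,0,0,0,0.05],[0,0,0,0,0,0,0.05]]'; python3 - <<'E'
from m import *
to(568.7,-216,190)
E
```

```text
position: [584.8, 175.5, 41.6]
contact_force: [-0.1, -0.0, -0.7]
clock: 38.15
position: [585.4, 175.8, 42.6]
ee_rot: [-0.114, 0.993, 0.0, 0.001]
contact_force: [0.7, -0.1, 4.4]
gripper_width: 53.8
grasp_force: 64.0
clock: 38.75
position: [586.4, 176.4, 196.3]
ee_rot: [-0.114, 0.993, 0.002, 0.004]
contact_force: [1.2, -0.4, -2.8]
gripper_width: 54.4
grasp_force: 64.1
tool shift m [ 0.1045 -0.3781  0.0022] pos [584.7 175.9 193.1] y-axis deg 103.11 z [ 0.0019  0.0022 -1.    ] w 54.1 grip 64.0 F [-0.7  0.7 -2.8] t 38.8
```

```bash
python3 -m pendant '[[0.005,-0.018,0,0,0,0,0.05],[0.01,-0.036,0,0,0,0,0.05],[0.01,-0.036,0,0,0,0,0.05],[0.01,-0.036,0,0,0,0,0.05],[0.01,-0.036,0,0,0,0,0.05],[0.01,-0.036,0,0,0,0,0.05],[0.01,-0.036,0,0,0,0,0.05],[0.01,-0.036,0,0,0,0,0.05],[0.01,-0.036,0,0,0,0,0.05],[0.01,-0.036,0,0,0,0,0.05],[0.006,-0.024,0,0,0,0,0.05],[0.003,-0.012,0,0,0,0,0.05]]' >/dev/null; python3 -m pendant '[[0,0,0.01,0,0,0,0.05],[0,0,0.03,0,0,0,0.05],[0,0,0.03,0,0,0,0.05],[0,0,0.02,0,0,0,0.05],[0,0,0,0,0,0,0.05],[0,0,0,0,0,0,0.05]]' >/dev/null; python3 - <<'E'
from m import *
to(568.7,-216,41)
E
```

```text
tool shift m [0.0013 0.     0.0613] pos [ 569.9 -215.7  102.3] y-axis deg 103.2 z [ 8.e-04 -4.e-04 -1.e+00] w 54.2 grip 64.0 F [-0.5  0.3 -2.9] t 40.65
```

```bash
python3 -m pendant '[[0.001,0,0.015,0,0,0,0.05],[0,0,0.02,0,0,0,0.05],[0,0,0.012,0,0,0,0.05],[0,0,0.007,0,0,0,0.05],[0,0,0.004,0,0,0,0.05],[0,0,0.002,0,0,0,0.05],[0,0,0,0,0,0,0.05]]' |grep -E "pos|cont"; python3 - <<'E'
from m import *
to(568.7,-216,41)
E
```

```text
position: [568.7, -216.5, 42.1]
contact_force: [0.1, 1.3, -1.4]
tool shift m [-0.0001  0.0005  0.0013] pos [ 568.8 -216.5   42.3] y-axis deg 103.14 z [ 1.e-03 -3.e-04 -1.e+00] w 54.3 grip 64.1 F [ 0.9 -0.1 -2. ] t 41.4
```

Release, lift, and go to the bottle (on the pad at (504.2,181.4), grip TCP z=55).

```bash
python3 -m pendant '[[0,0,0.0015,0,0,0,0.05],[0,0,0,0,0,0,0.05],[0,0,0,0,0,0,0.05]]' |grep -E "pos|cont"; python3 -m pendant '[[0,0,0,0,0,0,0.065],[0,0,0,0,0,0,0.08],[0,0,0,0,0,0,0.08],[0,0,0,0,0,0,0.08],[0,0,-0.015,0,0,0,0.08],[0,0,-0.04,0,0,0,0.08],[0,0,-0.045,0,0,0,0.08],[0,0,-0.045,0,0,0,0.07],[0,0,-0.02,0,0,0,0.07],[0,0,0,0,0,0,0.07]]' |grep -E "pos|cont"; python3 -m pendant '[[-0.001,0.02,0,0,0,0,0.07],[-0.003,0.036,0,0,0,0,0.07],[-0.003,0.036,0,0,0,0,0.07],[-0.003,0.036,0,0,0,0,0.07],[-0.003,0.036,0,0,0,0,0.07],[-0.003,0.036,0,0,0,0,0.07],[-0.003,0.036,0,0,0,0,0.07],[-0.003,0.036,0,0,0,0,0.07],[-0.003,0.036,0,0,0,0,0.07],[-0.003,0.036,0,0,0,0,0.07],[-0.002,0.036,0,0,0,0,0.07],[0,0.018,0,0,0,0,0.07]]' >/dev/null; python3 - <<'E'
from m import *
to(504.2,181.4,100)
circ("lid",blob(410,460,210,255,(0,0,120),(180,50,255),3),92)
circ("cap",blob(240,290,200,280,(0,0,0),(180,255,45)),114)
E
```

```text
position: [568.8, -216.5, 40.7]
contact_force: [0.9, 0.4, -0.9]
position: [570.4, -216.9, 209.9]
contact_force: [1.0, 0.0, 0.5]
tool shift m [0.0015 0.0005 0.1038] pos [506.  181.3 203.8] y-axis deg 103.32 z [-1.7e-03 -2.0e-04 -1.0e+00] w 70.0 grip 0.0 F [0.2 0.5 0.6] t 43.95
lid enc 568.7 -214.4 d 55.6 ell [ 568.6 -215.6] [50.8 52.9]
cap enc 534.4 173.3 d 85.5 ell [536.6 169.1] [59.5 79.9]
```

```bash
python3 -m pendant '[[0.001,0.0005,0.02,0,0,0,0.07],[0,0,0.03,0,0,0,0.07],[0,0,0.03,0,0,0,0.07],[0,0,0.02,0,0,0,0.07],[0,0,0,0,0,0,0.07],[0,0,0,0,0,0,0.07]]' >/dev/null; python3 - <<'E'
from m import *
to(504.2,181.4,56)
E
```

```text
tool shift m [0.0017 0.0036 0.0498] pos [506.6 178.3 105.8] y-axis deg 103.14 z [ 9.e-04  2.e-04 -1.e+00] w 69.8 grip 0.0 F [ 0.2 -0.1  0.4] t 44.6
```

```bash
python3 -m pendant '[[0.0017,0.0034,0.012,0,0,0,0.07],[0,0,0.014,0,0,0,0.07],[0,0,0.012,0,0,0,0.07],[0,0,0.008,0,0,0,0.07],[0,0,0.003,0,0,0,0.07],[0,0,0,0,0,0,0.07],[0,0,0,0,0,0,0.07]]' |grep -E "pos|cont"; python3 -m pendant '[[0,0,0,0,0,0,0.036],[0,0,0,0,0,0,0.036],[0,0,0,0,0,0,0.036],[0,0,0,0,0,0,0.036],[0,0,0,0,0,0,0.036],[0,0,0,0,0,0,0.036]]'; python3 -m pendant '[[0,0,-0.01,0,0,0,0.036],[0,0,-0.03,0,0,0,0.036],[0,0,-0.04,0,0,0,0.036],[0,0,-0.045,0,0,0,0.036],[0,0,-0.02,0,0,0,0.036],[0,0,0,0,0,0,0.036]]'|grep -E "pos|cont"; python3 - <<'E'
from m import *
to(510.3,-229.6,190)
E
```

```text
position: [504.0, 181.4, 56.6]
contact_force: [-0.8, -0.0, 0.2]
clock: 45.9
position: [504.0, 181.2, 56.9]
ee_rot: [-0.114, 0.993, 0.0, 0.001]
contact_force: [-1.0, -2.0, 6.3]
gripper_width: 40.3
grasp_force: 60.5
position: [505.2, 182.3, 205.1]
contact_force: [0.4, 1.1, -1.1]
tool shift m [ 0.0869 -0.402   0.0114] pos [503.7 181.6 202.4] y-axis deg 103.11 z [ 0.002   0.0025 -1.    ] w 40.6 grip 60.7 F [-0.5 -0.4 -1.6] t 46.55
```

```bash
python3 -m pendant '[[0.004,-0.018,0,0,0,0,0.036],[0.008,-0.036,0,0,0,0,0.036],[0.008,-0.036,0,0,0,0,0.036],[0.008,-0.036,0,0,0,0,0.036],[0.008,-0.036,0,0,0,0,0.036],[0.008,-0.036,0,0,0,0,0.036],[0.008,-0.036,0,0,0,0,0.036],[0.008,-0.036,0,0,0,0,0.036],[0.008,-0.036,0,0,0,0,0.036],[0.008,-0.036,0,0,0,0,0.036],[0.007,-0.036,0,0,0,0,0.036],[0.003,-0.018,0,0,0,0,0.036]]' >/dev/null; python3 -m pendant '[[0,0,0,0,0,0,0.036],[0,0,0.01,0,0,0,0.036],[0,0,0.01,0,0,0,0.036],[0,0,0,0,0,0,0.036],[0,0,0,0,0,0,0.036]]' >/dev/null; python3 - <<'E'
from m import *
to(510.3,-229.6,56)
E
```

```text
tool shift m [ 0.001  -0.0061  0.1251] pos [ 509.9 -223.4  181.1] y-axis deg 103.21 z [-3.e-04 -1.e-04 -1.e+00] w 40.6 grip 60.8 F [ 0.   0.4 -1.1] t 48.3
```

```bash
python3 -m pendant '[[0.001,-0.006,0.01,0,0,0,0.036],[0,0,0.025,0,0,0,0.036],[0,0,0.025,0,0,0,0.036],[0,0,0.025,0,0,0,0.036],[0,0,0.02,0,0,0,0.036],[0,0,0.004,0,0,0,0.036],[0,0,0,0,0,0,0.036],[0,0,0,0,0,0,0.036]]' >/dev/null; python3 - <<'E'
from m import *
to(510.3,-229.6,56)
E
```

```text
tool shift m [0.0008 0.001  0.0175] pos [ 511.3 -230.4   73.5] y-axis deg 103.15 z [ 2.7e-03 -7.0e-04 -1.0e+00] w 40.5 grip 60.8 F [ 0.3  0.3 -0.1] t 49.15
```

```bash
python3 -m pendant '[[0.0005,0.001,0.006,0,0,0,0.036],[0,0,0.006,0,0,0,0.036],[0,0,0.003,0,0,0,0.036],[0,0,0.002,0,0,0,0.036],[0,0,0.0015,0,0,0,0.036],[0,0,0,0,0,0,0.036],[0,0,0,0,0,0,0.036]]' |grep -E "pos|cont"; python3 -m pendant '[[0,0,0,0,0,0,0.055],[0,0,0,0,0,0,0.068],[0,0,0,0,0,0,0.068],[0,0,0,0,0,0,0.068],[0,0,-0.015,0,0,0,0.068],[0,0,-0.04,0,0,0,0.07],[0,0,-0.045,0,0,0,0.08],[0,0,-0.045,0,0,0,0.08],[0,0,-0.01,0,0,0,0.08],[0,0,0,0,0,0,0.08]]'|grep -E "pos|cont"; python3 -m pendant '[[0.001,0.02,0,0,0,0,0.08],[0,0.036,0,0,0,0,0.08],[0,0.036,0,0,0,0,0.08],[0,0.036,0,0,0,0,0.08],[0,0.036,0,0,0,0,0.08],[0,0.036,0,0,0,0,0.08],[0,0.036,0,0,0,0,0.08],[0,0.036,0,0,0,0,0.08],[0,0.036,0,0,0,0,0.08],[0,0.036,0,0,0,0,0.08],[0,0.036,0,0,0,0,0.08],[0,0.018,0,0,0,0,0.08]]' >/dev/null; python3 - <<'E'
from m import *
circ("lid",blob(410,460,210,255,(0,0,120),(180,50,255),3),92)
circ("cap",blob(430,465,240,280,(0,0,0),(180,255,45)),112)
circ("new",blob(400,440,195,228,(35,30,40),(95,255,255),3),13.5)
circ("old",blob(300,368,240,305,(35,30,40),(95,255,255),3),13.5)
rect("stap",blob(468,545,243,272,(35,30,30),(95,255,255),5),25)
cv2.imwrite("pics/end.png",d["image"][150:330,100:560,::-1])
E
```

```text
position: [509.5, -229.2, 54.9]
contact_force: [-1.5, 2.3, 7.1]
position: [510.6, -229.4, 210.9]
contact_force: [0.2, -0.6, -1.1]
lid enc 568.7 -214.4 d 55.6 ell [ 568.6 -215.5] [50.9 52.9]
cap enc 509.4 -227.8 d 28.6 ell [ 510.3 -227.7] [25.  27.3]
new enc 624.5 -202.2 d 48.4 ell [ 624.7 -202.3] [45.3 46.7]
old enc 496.6 4.2 d 47.9 ell [497.    3.8] [45.1 46.1]
stap 519.9 -380.2 [142.1  35.2] long-axis angle 86.8
```

View pics/end.png

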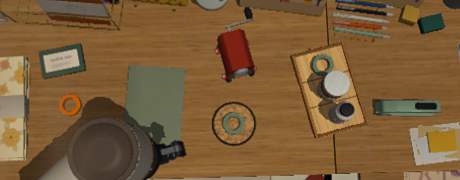

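The final view shows the old roll centred on the mat at (233,122). The new roll (322,65), jar (335,87) and bottle (345,112) are in the lane, and the stapler and ink pad look to be where they started.

```bash
python3 -m pendant '[[0,0,0,0,0,0,0.08],[0,0,0,0,0,0,0.08]]' >/dev/null; python3 -c "
from bench import arm
print(arm.job_done())"
```

```text
the job is handed in; nothing more can be done
None
```

The job is handed in: by the last camera check the old roll lies on the cork mat and the new roll in the rear bay, both within about 3 mm of centre. The jar and bottle stand upright in their own bays, and the stapler and ink pad were not touched.

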